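Refit the works cover of the music box

ROBOT

A 7-joint arm with a two-finger parallel gripper is mounted at the origin on the work surface. World frame = base frame: x ahead of the robot, y to its left, z up, the work surface at z = 0. Lengths are in m, angles in rad, forces in N, time in s.
With the tool pointing down it reaches from about 0.425 to 0.825 m from the base axis. Payload 3.6 kg.
Tool frame: the origin (TCP) lies at the very end of the fingers, on their centre line; the grasp point (between the pads) lies 19 mm behind it; z points along the fingers, y is the direction in which the jaws open and shut (so a half turn about z gives the same grasp; the last joint's range is limited). The gripper opens to 93 mm and grips with 3 to 60 N. Pads are 15 mm wide; open, the fingers measure 128 mm over their backs; the gripper's body (75 mm by 188 mm) begins 65 mm behind the grasp point.
Start: joints at [1.085, 0.615, -0.013, 1.423, 0.008, 1.103, -0.04], TCP at [0.288, -0.582, 0.219] pointing down, gripper open.
Joint ranges: [-3.12, 3.12], [-0.3, 2.06], [-1.34, 1.32], [0.26, 2.42], [-1.36, 4.5], [0.01, 1.98], [-2.84, 2.84]. Speed limits (rad/s): [2.79, 2.79, 3.14, 3.14, 3.14, 3.14, 3.14].

INTERFACE

Orientations are given as a unit quaternion [x, y, z, w].
In Python, from rig import robot gives the robot as it stands.
- The arm moves only by the shell command python3 -m creep 'ROWS' [FORCE]. ROWS is JSON, a list of rows, each a list of 7 numbers: the shift along the tool's x, y, z in units of 25 mm (1.0 is 25 mm), then the turn, a rotation vector about the tool's x, y, z in units of 5 degrees (1.0 is 5 degrees), then the closure in counts, from 0 (fully open) to 255 (shut). A call has exactly 5 rows; each row shifts and turns the pose as measured when the row begins, along the tool's axes as they then stand; what a row does not reach is not made up. A row lasts 1/12 s, in which the tool goes at most 41.7 mm and 7.16 degrees, less where a joint would pass 70% of its speed; a pose out of reach is approached as far as the arm can. A call is refused whole if a number of a shift passes 1 or a number of a turn 1, either way. A call with a gripper value outside its range is refused whole. The fingers move at their own pace and stop on an object; FORCE is the grip in N (left out, the last holds). Time passes only in rows, so rows that do not move let the fingers close, or fill a call up. It gives the time, the measured TCP pose, the force and the opening at its end, in the units of the state.
- robot.sense(): the state, without advancing time (a new reading comes with each control period).
- robot.get_image(name): name is "side" or "top"; returns the picture (480x640x3 uint8, red, green, blue); there is no depth.
- robot.get_calibration(name): a dict with "fov_y" (degrees; the focal length in pixels is half the picture's height over the tangent of half this angle, whatever the lens; pixels are square), "cx", "cy" (the principal point, pixels), "rvec" (rotation vector, rad) and "tvec" (3), from world to camera coordinates, as OpenCV has them. Camera axes: x right, y down, z forward; pixel columns grow to the right and rows downward; lengths in m; the calibration is good to about 2 mm. A picture is of the moment at which its call begins. get_calibration takes no time and is no camera call.
- robot.sign_off(): hands the job in, once; it reports no verdict.
The state is a dict: "time": time; "q": joint angles; "dq": joint speeds; "effort": joint torques, N m; "tcp_pos": TCP position; "ee_rot": TCP orientation; "wrist_force": force on the tool from outside, world axes, zero at the start; "wrist_torque": the same for the moment, N m; "grip_width": opening from 0.0 (shut) to 1.0 (fully open).
Only numpy, scipy, OpenCV 4.12 (cv2) and the standard library are available. Lean on these libraries where they do the work, as an engineer would, in place of code of your own. Each camera call takes 0.05 s, during which the arm holds its last target.

TASK

Refit the loose maple cover over the open works of the walnut music box: tilt it, hook its brass-shod edge under the box's wide brass lip, push it back against the spring keeper there, swing the other edge down past the small brass catch, then let go so that the spring slides the cover home under the catch and it lies flat, held at both ends. Leave the other things on the stand where they are.

Things in the scene. Friction and masses are not known exactly. Their poses are not given: they have to be found in the camera images.
- case: Walnut music box fixed to the stand, 190 x 116 mm, works bay open on top. Origin on the stand, on its centre line; x runs from the lip end (outer face -105) to the gear-housing end, z up. Housing block x 43 to 85, 80 high; a crank juts 28 mm from its +y side. Side walls: inner faces y = -48 and 48, tops 50 high. The cover rests on a level ledge 40 high, at both sides and all across under the lip.
- case_lip (a point): Middle of the free edge of the box's wide brass lip, at the lip's underside: x -72, 58 mm above the stand (18 above the ledge); box axes. The lip runs from here 33 mm towards -x, across the whole width, 6 mm thick. Under it is a slot open towards +x.
- case_keeper (a point): Middle of where the steel keeper bar's face stands when free, in the slot under the lip: x -80, 48 mm above the stand; fixed point, box axes. The bar is 84 wide, 41 to 56 high. Pushed towards -x it yields 13 mm to a hard stop (face at x -93); its spring gives about 3 N at first, 8.5 N at the stop.
- case_catch (a point): Middle of the small brass catch's underside edge, on the housing's face (x 43): x 38, 49 mm above the stand; box axes. The catch juts 5 mm from the face, is 50 wide and 5 thick (49 to 54 high). Going down, the cover clears it only when pushed 6 mm or more (11 at most) from its seated place towards the lip.
- case_seat (a point): Where the middle of the cover's underside lies once it is home: x -19.5, 40 mm above the stand; box axes. Seated, the cover fills x -82 to 43: 10 mm under the lip, 5 mm under the catch, pressed against the housing by the keeper (about 4 N).
- cover_grip (a point): Centre of the walnut grip bar of the loose cover. The cover is a flat maple panel 125 (x) x 90 (y) x 6 mm, about 0.11 kg, at first flat on the stand, bar up. The bar stands on the panel's centre: 40 long (x), 12 wide (y), 34 high. This point is half-way up the bar, 23 mm above the panel's underside. Axes: x from the brass-shod edge to the plain edge, z up out of the panel.
- cover_hook (a point): Middle of the cover's brass-shod edge, at its underside: -62.5 mm along the cover's x from the bar, same axes as cover_grip. This edge goes under the lip.
- cover_far (a point): Middle of the cover's plain edge, at its underside: +62.5 mm along the cover's x from the bar. This edge goes under the catch.
- key: Old iron key lying flat, about 90 x 35 mm, 6 mm thick; origin at its middle, on the stand. Leave it alone.
- teapot: Blue-glazed stoneware teapot, 116 mm across, 110 high, spout and handle along its y; origin under its centre. Leave it alone.
- cup: White tea cup, 72 mm across, 75 high; origin under its centre. Leave it alone.
- caddy: Red tea caddy, 72 mm across, 90 high; origin under its centre. Leave it alone.
- coin_tray: Round copper coin tray, 124 mm across, 14 high; origin under its centre. Leave it alone.
- shoehorn: Polished horn shoehorn lying flat along its x, 195 x 42 mm, 7 mm thick; origin near its middle. Leave it alone.
- piece_box: Open wooden box for shogi pieces, 100 x 120 x 50 mm; origin under its centre. Leave it alone.
Not all that is in view belongs to the job. Several things have the shape of the case; the one meant has the colours described above.

How it is judged:
By the outcome, as a careful person would: the job done as asked, in the order asked, and still so for the second after the job is handed in, with the robot touching nothing.
It also fails if it takes over 51 s, if anything falls off the work surface, if the arm or the gripper's body presses on something with over 40 N, if the wrist force passes 120 N, or if a joint passes its speed limit or range.

## Working session

There is one attempt and no reset: what is moved stays moved. The work goes in short steps, Python scripts to look and compute and a shell command to move; the robot and the scene stay as the last step left them, time stands still between calls to the robot, and variables do not carry over. Pictures are saved under pics/ and viewed, and the job is handed in when it is done.

```bash
mkdir -p pics; ls; python3 - <<'E'
from rig import robot
import cv2
s=robot.sense();print({k:s[k] for k in('time','tcp_pos','ee_rot','grip_width','wrist_force')})
for n in('side','top'):
    cv2.imwrite(f'pics/{n}0.png',robot.get_image(n)[:,:,::-1]); print(n,robot.get_calibration(n))
E
```

```text
pics
{'time': 0.0, 'tcp_pos': array([ 0.28808378, -0.581789  ,  0.21747679]), 'ee_rot': array([ 9.73685172e-01,  2.27893654e-01, -3.21703472e-04, -1.25093765e-03]), 'grip_width': 0.9970770389948534, 'wrist_force': array([ 0.28737565, -0.43365767, -0.66088279])}
side {'fov_y': 48.20079428989063, 'cx': 323.81923535603306, 'cy': 228.60790907158045, 'rvec': array([ 0.53639695, -2.4709308 ,  1.45516264]), 'tvec': array([0.37012153, 0.19810087, 1.45136313])}
top {'fov_y': 48.029674328522745, 'cx': 316.3175079744918, 'cy': 237.29092912088984, 'rvec': array([ 2.15702287, -2.15184576,  0.12598823]), 'tvec': array([-0.12563933,  0.43596296,  1.32805494])}
```

View pics/side0.png

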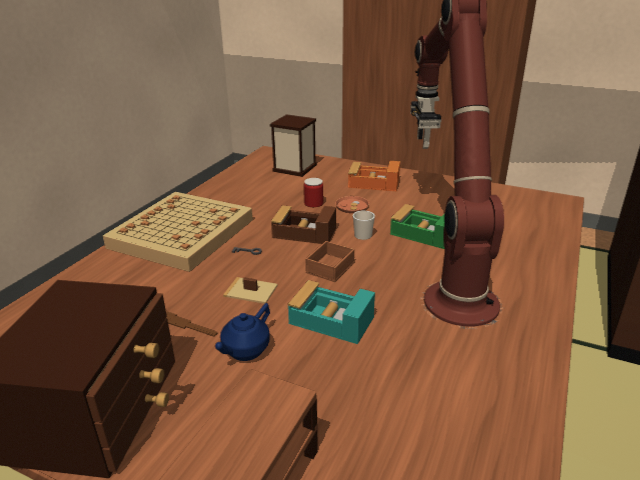

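View pics/top0.png

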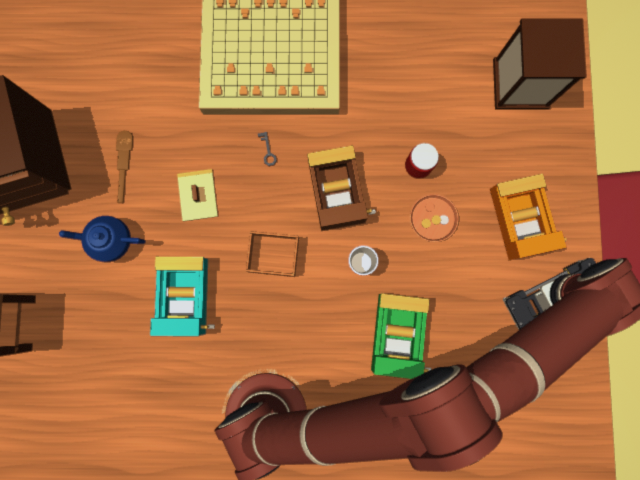

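The side view shows the walnut case at about (305,225) and the cover at (250,289). In the top view, the case is at (338,188) with its lip towards the board, and the cover is at (197,195). I'll enlarge both.

```bash
python3 - <<'E'
import cv2,numpy as np
def crop(n,x,y,w,h,s,o):
    im=cv2.imread(f'pics/{n}0.png')[y:y+h,x:x+w]
    cv2.imwrite(f'pics/{o}.png',cv2.resize(im,None,fx=s,fy=s,interpolation=cv2.INTER_CUBIC))
crop('top',170,160,60,70,8,'c_top_cover')
crop('top',295,135,95,100,6,'c_top_case')
crop('side',215,265,70,50,10,'c_side_cover')
crop('side',260,195,90,55,8,'c_side_case')
E
```

```text
(no output)
```

View pics/c_top_cover.png

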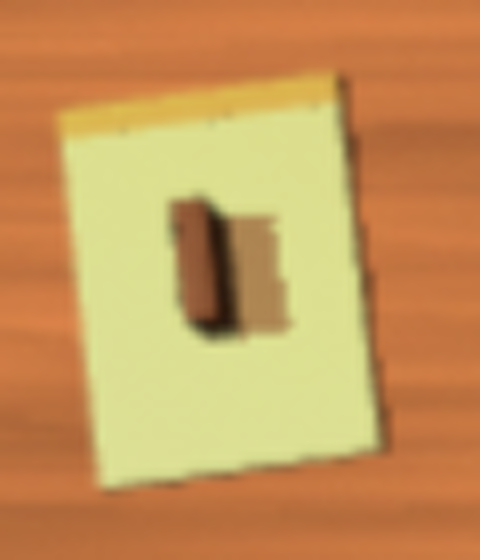

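View pics/c_top_case.png

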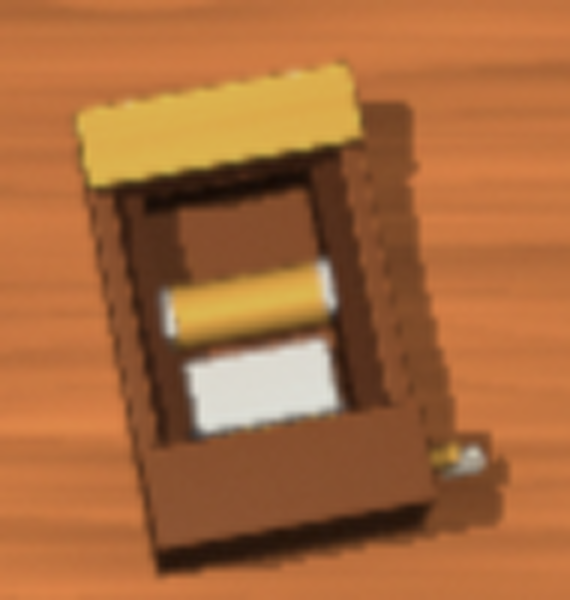

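View pics/c_side_cover.png

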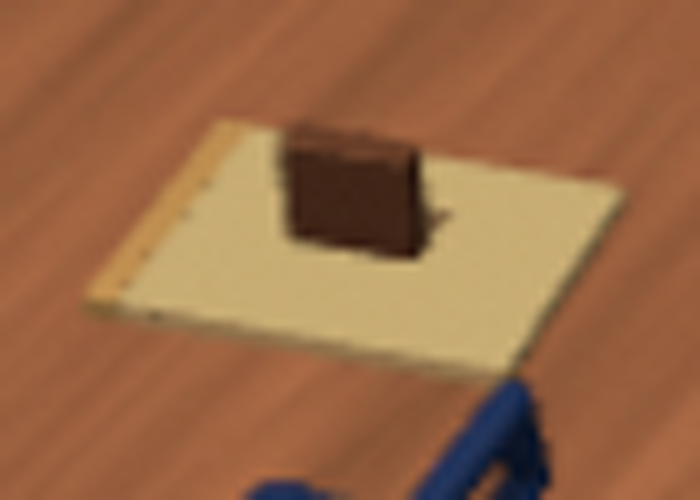

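View pics/c_side_case.png

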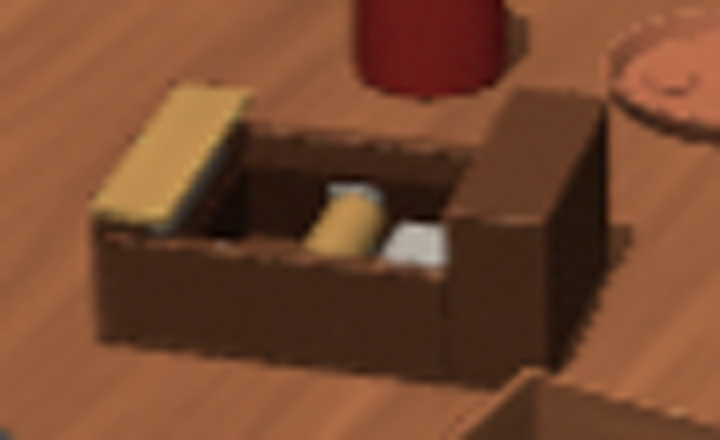

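```bash
cat > h.py <<'E'
import numpy as np,cv2
from rig import robot
from scipy.optimize import least_squares
from scipy.spatial.transform import Rotation as R
def cam(n):
    c=robot.get_calibration(n); f=240/np.tan(np.radians(c['fov_y'])/2)
    return np.array([[f,0,c['cx']],[0,f,c['cy']],[0,0,1]]),c['rvec'],c['tvec']
C={n:cam(n) for n in('side','top')}
def proj(n,P):
    K,r,t=C[n]; return cv2.projectPoints(np.asarray(P,float).reshape(-1,1,3),r,t,K,None)[0].reshape(-1,2)
def un(px,x0,y0,s): return (np.asarray(px,float)+.5)/s-.5+[x0,y0]
def tri(a,b):
    Pm=[]
    for n in('side','top'):
        K,r,t=C[n]; Pm.append(K@np.c_[cv2.Rodrigues(r)[0],t])
    X=cv2.triangulatePoints(Pm[0],Pm[1],np.asarray(a,float).T,np.asarray(b,float).T)
    return (X[:3]/X[3]).T
def fit(obs,p0):  # obs: list of (cam, model pts(mm), px)
    def T(p,M): return R.from_euler('z',p[3]).apply(np.asarray(M)/1000)+p[:3]
    f=lambda p: np.concatenate([(proj(n,T(p,M))-px).ravel() for n,M,px in obs])
    s=least_squares(f,p0); return s.x,np.sqrt(np.mean(s.fun**2)),s.fun
E
python3 - <<'E'
from h import *
M=[[-62.5,-45,6],[-62.5,45,6],[62.5,45,6],[62.5,-45,6]]
t=un([(60,113),(342,75),(382,448),(102,488)],170,160,8)
s=un([(88,305),(225,122),(622,188),(510,372)],215,265,10)
X=tri(s,t);print('cover tri mm',(X*1000).round(1))
Bt=[[-20,-6,40],[-20,6,40],[20,6,40],[20,-6,40]]
bt=un([(170,202),(204,197),(218,318),(186,322)],170,160,8)
bs=un([(285,145),(300,125),(420,143),(412,160)],215,265,10)
print('bar tri',(tri(bs,bt)*1000).round(1))
c=X.mean(0);x=(X[2]+X[3]-X[0]-X[1]);yaw=np.arctan2(x[1],x[0])
for o in([('top',M,t),('side',M,s)],[('top',M,t),('side',M,s),('top',Bt,bt),('side',Bt,bs)]):
    p,e,_=fit(o,[c[0],c[1],0,yaw]);print('cover',p.round(4),np.degrees(p[3]),'rms px',e)
L=[[-105,-58,64],[-105,58,64],[-72,58,64],[-72,-58,64],[43,-58,80],[43,58,80],[85,58,80],[85,-58,80]]
t=un([(78,113),(348,65),(362,137),(90,187),(147,447),(430,403),(437,497),(160,547)],295,135,6)
s=un([(92,208),(180,87),(250,90),(168,220),(447,215),(520,90),(606,97),(548,218)],260,195,8)
X=tri(s,t);print('case tri',(X*1000).round(1))
x=X[4:6].sum(0)-X[:2].sum(0)
p,e,r=fit([('top',L,t),('side',L,s)],[X[:,0].mean(),X[:,1].mean(),0,np.arctan2(x[1],x[0])])
print('case',p.round(4),np.degrees(p[3]),e,r.round(1))
E
```

```text
cover tri mm [[604.8 238.5   1. ]
 [618.2 147.    1.6]
 [495.1 130.7   2.8]
 [480.9 220.    3.3]]
bar tri [[566.9 192.7  36.6]
 [568.7 182.1  36.2]
 [531.1 177.   37. ]
 [528.8 186.4  38.1]]
cover [ 0.5497  0.1841 -0.0038 -2.9972] -171.72549360740427 rms px 0.3257493348469021
cover [ 0.5493  0.1843 -0.0034 -2.9967] -171.69821433570598 rms px 0.4011825284552586
case tri [[ 643.1 -102.5   60. ]
 [ 664.1 -215.1   59.3]
 [ 632.7 -220.6   61.7]
 [ 611.5 -107.8   58.9]
 [ 498.5 -131.9   74. ]
 [ 518.2 -246.9   72.9]
 [ 479.2 -249.    76.5]
 [ 456.8 -137.2   79.1]]
case [ 0.5511 -0.1786 -0.0042 -2.9532] -169.20380988499036 0.5137208972884628 [-0.1  0.   0.4 -0.4  0.6  0.2  0.3  0.4 -0.7  0.6 -1.2 -0.8  1.   0.3
  0.3  0.7 -0.2  0.1 -0.2 -0.3  0.2  0.3 -0.  -0.3 -0.6 -0.2 -0.9 -0.5
  0.6 -0.1 -0.3  0.8]
```

```bash
cat >> h.py <<'E'
CASE=(np.array([0.5511,-0.1786,0]),-169.2)
COV=(np.array([0.5495,0.184,0]),-171.7)
def go(pos,yaw,tilt=0):
    """print tool-frame shift(25mm)/turn(5deg) to TCP pos; tool x at yaw deg; tilt = about tool y (deg)"""
    s=robot.sense(); q=R.from_quat(s['ee_rot']); p=s['tcp_pos']
    T=R.from_euler('z',yaw,degrees=True)*R.from_euler('x',180,degrees=True)*R.from_euler('y',tilt,degrees=True)
    print('t',round(s['time'],2),'tcp',p.round(4),'yaw/tilt now',(R.from_euler('x',-180,degrees=True)*q).as_euler('ZYX',degrees=True).round(1),'w',round(s['grip_width'],3),'F',s['wrist_force'].round(1))
    print('shift',(q.inv().apply(np.asarray(pos)-p)/.025).round(2),'turn',(np.degrees((q.inv()*T).as_rotvec())/5).round(2))
E
python3 -c "
from h import *
go([.5495,.184,.12],8.3)
go([.48,-.2,.2],8.3)"

```

```text
t 0.1 tcp [ 0.2882 -0.5819  0.2176] yaw/tilt now [-26.3  -0.    0.1] w 1.0 F [-0.6 -0.5 -0.6]
shift [ 22.96 -22.8    3.96] turn [-0.03  0.    3.61]
t 0.1 tcp [ 0.2882 -0.5819  0.2176] yaw/tilt now [-26.3  -0.    0.1] w 1.0 F [-0.6 -0.5 -0.6]
shift [ 13.66 -10.28   0.73] turn [-0.03  0.    3.61]
```

```bash
python3 -m creep '[[1,-0.8,0,0,0,0,0],[1,-0.8,0,0,0,0,0],[1,-0.8,0,0,0,0,0],[1,-0.8,0,0,0,0,0],[1,-0.8,0,0,0,0,0]]' 40
python3 -c "
from h import *
go([.5495,.184,.12],8.3)"
```

```text
time: 0.52
tcp_pos: [0.3496, -0.4395, 0.2128]
ee_rot: [0.976, 0.219, -0.005, -0.001]
wrist_force: [0.6, 0.8, 0.1]
grip_width: 1.002
t 0.52 tcp [ 0.3496 -0.4395  0.2128] yaw/tilt now [-25.3  -0.5   0.3] w 1.002 F [0.6 0.8 0.1]
shift [ 17.92 -19.12   3.65] turn [-0.04  0.11  3.4 ]
```

```bash
for i in 1; do python3 -m creep '[[0.9,-1,0,0,0,0.3,0],[0.9,-1,0,0,0,0.3,0],[0.9,-1,0,0,0,0.3,0],[0.9,-1,0,0,0,0.3,0],[0.9,-1,0,0,0,0.3,0]]' ; done
python3 -m creep '[[0.9,-1,0,0,0,0.3,0],[0.9,-1,0,0,0,0.3,0],[0.9,-1,0,0,0,0.3,0],[0.9,-1,0,0,0,0.3,0],[0.9,-1,0,0,0,0.3,0]]'
python3 -c "
from h import *
go([.5495,.184,.12],8.3)"
```

```text
time: 0.93
tcp_pos: [0.4068, -0.2729, 0.2105]
ee_rot: [0.989, 0.151, -0.006, -0.003]
wrist_force: [0.9, -0.1, -0.0]
grip_width: 1.002
time: 1.35
tcp_pos: [0.4848, -0.1154, 0.209]
ee_rot: [0.997, 0.082, -0.008, -0.003]
wrist_force: [0.8, -0.4, 0.4]
grip_width: 1.004
t 1.35 tcp [ 0.4848 -0.1154  0.209 ] yaw/tilt now [-9.4 -0.9  0.4] w 1.004 F [ 0.8 -0.4  0.4]
shift [  4.57 -11.36   3.57] turn [-0.09  0.19  0.22]
```

```bash
python3 -m creep '[[0.4,-1,0.2,0,0,0.05,0],[0.4,-1,0.2,0,0,0.05,0],[0.4,-1,0.2,0,0,0.05,0],[0.4,-1,0.2,0,0,0.05,0],[0.4,-1,0.2,0,0.1,0.05,0]]' 
python3 -m creep '[[0.4,-1,0.2,0,0,0,0],[0.4,-1,0.2,0,0,0,0],[0.4,-1,0.2,0,0,0,0],[0.4,-1,0.2,0,0,0,0],[0.4,-1,0.2,0,0.1,0,0]]'
python3 -c "
from h import *
go([.5495,.184,.12],8.3)"
```

```text
time: 1.77
tcp_pos: [0.5176, 0.0251, 0.1829]
ee_rot: [0.997, 0.072, -0.003, -0.004]
wrist_force: [-0.1, -0.8, -0.5]
grip_width: 0.999
time: 2.18
tcp_pos: [0.5478, 0.1626, 0.1553]
ee_rot: [0.997, 0.072, -0.001, -0.003]
wrist_force: [-0.6, 0.1, -0.3]
grip_width: 0.996
t 2.18 tcp [0.5478 0.1626 0.1553] yaw/tilt now [-8.3 -0.1  0.4] w 0.996 F [-0.6  0.1 -0.3]
shift [ 0.19 -0.83  1.42] turn [-0.08  0.01 -0.01]
```

```bash
python3 -m creep '[[0.05,-0.6,0.7,-0.08,0,0,0],[0.05,-0.35,0.8,0,0,0,0],[0.05,0,0.8,0,0,0,0],[0,0,0.5,0,0,0,0],[0,0,0,0,0,0,0]]' 
python3 - <<'E'
from h import *
go([.5495,.184,.06],8.3)
for n in('side','top'):
    im=robot.get_image(n)[:,:,::-1]; x,y=(200,220) if n=='side' else (150,140)
    c=cv2.resize(im[y:y+110,x:x+110],None,fx=5,fy=5,interpolation=cv2.INTER_CUBIC)
    s=robot.sense(); u=(proj(n,[s['tcp_pos'],s['tcp_pos']-[0,0,.03]])[...]-[x,y]+.5)*5
    for a in u: cv2.circle(c,tuple(int(v) for v in a),3,(0,255,0),1)
    cv2.imwrite(f'pics/{n}1.png',c)
E
```

```text
time: 2.6
tcp_pos: [0.5462, 0.2004, 0.0804]
ee_rot: [0.997, 0.08, -0.001, -0.003]
wrist_force: [-0.9, -0.1, -0.3]
grip_width: 0.999
t 2.6 tcp [0.5462 0.2004 0.0804] yaw/tilt now [-9.2 -0.1  0.4] w 0.999 F [-0.9 -0.1 -0.3]
shift [0.03 0.67 0.81] turn [-0.07  0.02  0.17]
```

View pics/side1.png

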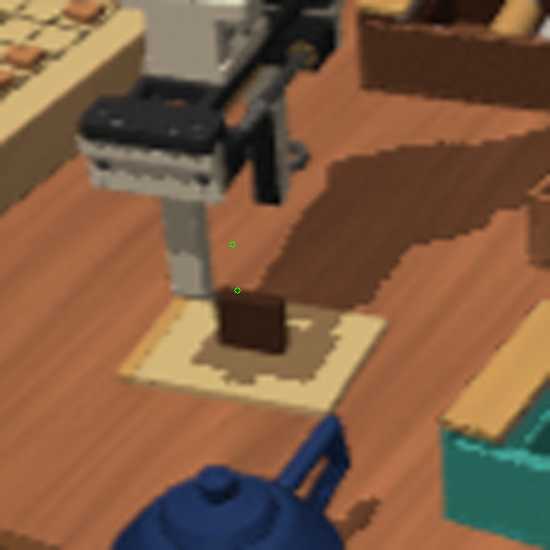

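View pics/top1.png

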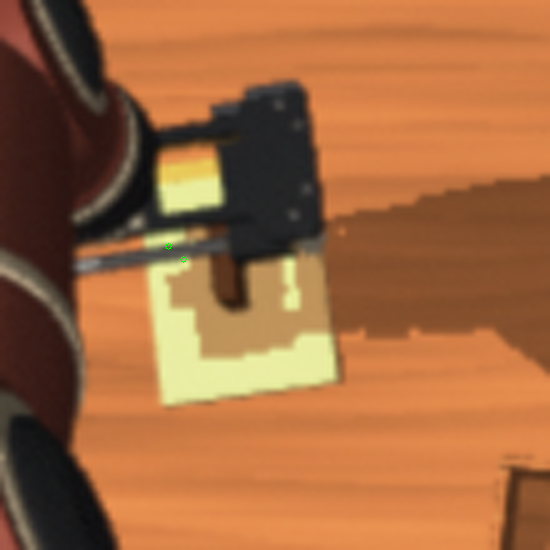

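The side view shows the finger tips at (190,295) and (272,200). Their midpoint matches the projected TCP at (232,245), so the camera and robot frames agree. The jaw is about 17 mm off along y, so I'll correct that and then descend.

```bash
python3 -m creep '[[0.03,0.35,0,-0.07,0,0.17,0],[0,0.3,0,0,0,0,0],[0,0,0,0,0,0,0],[0,0,0,0,0,0,0],[0,0,0,0,0,0,0]]' 
python3 - <<'E'
from h import *
go([.5495,.184,.011],8.3)
E
```

```text
time: 3.12
tcp_pos: [0.5547, 0.1801, 0.087]
ee_rot: [0.998, 0.069, 0.005, -0.0]
wrist_force: [0.8, 0.3, -0.8]
grip_width: 0.997
t 3.12 tcp [0.5547 0.1801 0.087 ] yaw/tilt now [-7.9  0.6 -0. ] w 0.997 F [ 0.8  0.3 -0.8]
shift [-0.22 -0.19  3.04] turn [ 0.01 -0.12 -0.09]
```

```bash
python3 -m creep '[[-0.1,-0.08,0.4,0,-0.12,-0.09,0],[-0.1,-0.08,0.4,0,0,0,0],[0,0,0.2,0,0,0,0],[0,0,0,0,0,0,0],[0,0,0,0,0,0,0]]' 
python3 - <<'E'
from h import *
go([.5495,.184,.011],8.3)
E
```

```text
time: 3.53
tcp_pos: [0.5497, 0.1838, 0.0611]
ee_rot: [0.997, 0.073, 0.0, -0.0]
wrist_force: [0.0, -0.9, 0.9]
grip_width: 1.002
t 3.53 tcp [0.5497 0.1838 0.0611] yaw/tilt now [-8.4  0.   0. ] w 1.002 F [ 0.  -0.9  0.9]
shift [-0.01 -0.01  2.  ] turn [-0.01 -0.01  0.01]
```

Gentle moves are accurate, so I'll descend.

```bash
python3 -m creep '[[0,0,0.4,0,0,0,0],[0,0,0.6,0,0,0,0],[0,0,0.6,0,0,0,0],[0,0,0.2,0,0,0,0],[0,0,0,0,0,0,0]]' 
python3 - <<'E'
from h import *
go([.5495,.184,.011],8.3)
for n in('side','top'):
    im=robot.get_image(n)[:,:,::-1]; x,y=(200,220) if n=='side' else (150,140)
    c=cv2.resize(im[y:y+110,x:x+110],None,fx=5,fy=5,interpolation=cv2.INTER_CUBIC)
    cv2.imwrite(f'pics/{n}2.png',c)
E
```

```text
time: 3.95
tcp_pos: [0.5512, 0.1848, 0.0137]
ee_rot: [0.997, 0.073, 0.002, -0.001]
wrist_force: [-0.3, 0.1, 0.1]
grip_width: 0.994
t 3.95 tcp [0.5512 0.1848 0.0137] yaw/tilt now [-8.4  0.2  0.1] w 0.994 F [-0.3  0.1  0.1]
shift [-0.07  0.02  0.11] turn [-0.02 -0.04  0.02]
```

View pics/side2.png

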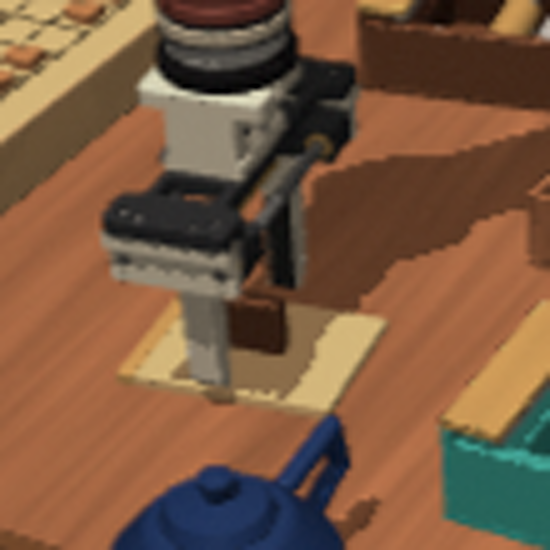

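The side view shows the jaws straddling the bar, with the near finger tip at (210,382) just above the panel. I'll close.

```bash
python3 -m creep '[[-0.06,0,0.06,0,0,0,100],[0,0,0,0,0,0,255],[0,0,0,0,0,0,255],[0,0,0,0,0,0,255],[0,0,0,0,0,0,255]]' 40
python3 -m creep '[[0,0,0,0,0,0,255],[0,0,0,0,0,0,255],[0,0,0,0,0,0,255],[0,0,0,0,0,0,255],[0,0,0,0,0,0,255]]' 40
python3 - <<'E'
from h import *
go([.5495,.184,.011],8.3)
E
```

```text
time: 4.47
tcp_pos: [0.5521, 0.1854, 0.016]
ee_rot: [0.997, 0.073, 0.005, -0.002]
wrist_force: [-0.0, 1.4, -0.4]
grip_width: 0.689
time: 4.88
tcp_pos: [0.5527, 0.1856, 0.0169]
ee_rot: [0.997, 0.073, 0.006, -0.002]
wrist_force: [-0.2, -0.3, -0.5]
grip_width: 0.333
t 4.88 tcp [0.5527 0.1856 0.0169] yaw/tilt now [-8.4  0.7  0.2] w 0.333 F [-0.2 -0.3 -0.5]
shift [-0.14  0.04  0.23] turn [-0.04 -0.14  0.02]
```

```bash
python3 -m creep '[[-0.14,0.04,0.23,-0.04,-0.14,0.02,255],[0,0,0,0,0,0,255],[0,0,0,0,0,0,255],[0,0,0,0,0,0,255],[0,0,0,0,0,0,255]]' 40
python3 - <<'E'
from h import *
go([.5495,.184,.011],8.3)
E
```

```text
time: 5.3
tcp_pos: [0.5493, 0.1844, 0.0107]
ee_rot: [0.997, 0.072, -0.0, 0.0]
wrist_force: [0.0, -0.0, 0.3]
grip_width: 0.127
t 5.3 tcp [0.5493 0.1844 0.0107] yaw/tilt now [-8.3 -0.  -0. ] w 0.127 F [ 0.  -0.   0.3]
shift [ 0.01  0.02 -0.01] turn [0.   0.01 0.  ]
```

Gripped: the opening of 0.127 corresponds to 11.8 mm. Now I'll lift.

```bash
python3 -m creep '[[0,0,-0.4,0,0,0,255],[0,0,-0.7,0,0,0,255],[0,0,-1,0,0,0,255],[0,0,-1,0,0,0,255],[0,0,-1,0,0,0,255]]'
python3 -m creep '[[0,0.2,-1,0,0,0,255],[0,0.5,-0.8,0,0,-0.1,255],[0,0.7,-0.5,0,0,-0.1,255],[0,0.8,-0.3,0,0,-0.1,255],[0,0.8,0,0,0,-0.1,255]]'
python3 - <<'E'
from h import *
cat="""
CT=10.7
def casept(x,y,z):
    return CASE[0]+R.from_euler('z',CASE[1],degrees=True).apply(np.array([x,y,z])/1000)
def cover(xh,zh,th,y=0,dyaw=0):
    '''target: hook underside at case (xh,zh) mm, tilt th'''
    a=np.radians(th)
    go(casept(xh+62.5*np.cos(a)-CT*np.sin(a),y,zh+62.5*np.sin(a)+CT*np.cos(a)),CASE[1]+180+dyaw,-th)
    s=robot.sense();q=R.from_quat(s['ee_rot'])
    h=s['tcp_pos']+q.apply([.0625,0,CT/1000]);f=s['tcp_pos']+q.apply([-.0625,0,CT/1000])
    cv=lambda v:(R.from_euler('z',-CASE[1],degrees=True).apply(v-CASE[0])*1000).round(1)
    print('hook',cv(h),'far',cv(f),'F case',(R.from_euler('z',-CASE[1],degrees=True).apply(s['wrist_force'])).round(1))
"""
open('h.py','a').write(cat)
E
python3 -c "
from h import *
cover(-50,80,20)"
```

```text
time: 5.72
tcp_pos: [0.5438, 0.182, 0.1116]
ee_rot: [0.997, 0.072, -0.009, 0.003]
wrist_force: [-0.2, 0.2, -0.6]
grip_width: 0.124
time: 6.13
tcp_pos: [0.5578, 0.1141, 0.189]
ee_rot: [0.995, 0.097, -0.003, -0.001]
wrist_force: [0.7, -0.0, -1.7]
grip_width: 0.126
t 6.13 tcp [0.5578 0.1141 0.189 ] yaw/tilt now [-11.1  -0.3   0.1] w 0.126 F [ 0.7 -0.  -1.7]
shift [-2.7  11.44  3.1 ] turn [-0.01 -3.93  0.07]
hook [-123.8 -286.6  178. ] far [   1.2 -285.9  178.7] F case [-0.7  0.2 -1.7]
```

```bash
python3 -m creep '[[-0.2,0.9,0,0,-0.3,0,255],[-0.2,0.9,0,0,-0.3,0,255],[-0.2,0.9,0,0,-0.3,0,255],[-0.2,0.9,0,0,-0.3,0,255],[-0.2,0.9,0,0,-0.3,0,255]]'
python3 -c "
from h import *
cover(-50,80,20)"
```

```text
time: 6.55
tcp_pos: [0.5532, -0.0054, 0.1954]
ee_rot: [0.993, 0.098, -0.069, 0.005]
wrist_force: [0.3, -0.1, -1.1]
grip_width: 0.128
t 6.55 tcp [ 0.5532 -0.0054  0.1954] yaw/tilt now [-11.3  -7.9   0.2] w 0.128 F [ 0.3 -0.1 -1.1]
shift [-1.17  6.79  3.53] turn [-0.01 -2.42  0.11]
hook [ -95.  -170.4  176.2] far [  28.8 -169.2  193.4] F case [-0.2  0.2 -1.1]
```

```bash
python3 -m creep '[[-0.15,0.9,0.2,0,-0.4,0,255],[-0.15,0.9,0.2,0,-0.4,0,255],[-0.15,0.9,0.2,0,-0.4,0,255],[-0.1,0.9,0.2,0,-0.4,0,255],[0,0.6,0.2,0,-0.3,0,255]]'
python3 -m creep '[[-0.1,0.4,0.2,0,-0.15,0,255],[-0.1,0.2,0.2,0,0,0,255],[0,0.1,0.2,0,0,0,255],[0,0,0,0,0,0,255],[0,0,0,0,0,0,255]]'
python3 -c "
from h import *
cover(-50,80,20)"
```

```text
time: 6.97
tcp_pos: [0.5538, -0.1204, 0.1772]
ee_rot: [0.984, 0.095, -0.153, 0.014]
wrist_force: [0.2, -0.1, -1.2]
grip_width: 0.126
time: 7.38
tcp_pos: [0.5455, -0.1435, 0.1629]
ee_rot: [0.982, 0.093, -0.161, 0.015]
wrist_force: [0.3, 0.5, -0.6]
grip_width: 0.129
t 7.38 tcp [ 0.5455 -0.1435  0.1629] yaw/tilt now [-10.8 -18.6   0. ] w 0.129 F [ 0.3  0.5 -0.6]
shift [0.43 1.42 2.03] turn [-0.01 -0.28 -0.  ]
hook [-56.9 -35.6 132.8] far [ 61.6 -35.6 172.7] F case [-0.4 -0.4 -0.6]
```

```bash
python3 -m creep '[[0.1,0.5,0.4,0,-0.2,0,255],[0.1,0.5,0.5,0,-0.1,0,255],[0.1,0.3,0.4,0,0,0,255],[0.1,0,0,0,0,0,255],[0,0,0,0,0,0,255]]'
python3 - <<'E'
from h import *
cover(-58,60,20)
for n in('side','top'):
    im=robot.get_image(n)[:,:,::-1]; x,y=(240,150) if n=='side' else (280,120)
    c=cv2.resize(im[y:y+110,x:x+130],None,fx=5,fy=5,interpolation=cv2.INTER_CUBIC)
    cv2.imwrite(f'pics/{n}3.png',c)
E
```

```text
time: 7.8
tcp_pos: [0.5515, -0.1714, 0.1285]
ee_rot: [0.98, 0.096, -0.172, 0.015]
wrist_force: [-1.0, 0.7, -1.0]
grip_width: 0.126
t 7.8 tcp [ 0.5515 -0.1714  0.1285] yaw/tilt now [-11.3 -19.9   0.3] w 0.126 F [-1.   0.7 -1. ]
shift [0.55 0.29 1.38] turn [-0.02 -0.02  0.09]
hook [-56.8  -7.5  97.2] far [ 60.7  -6.5 139.7] F case [ 0.9 -0.9 -1. ]
```

View pics/side3.png

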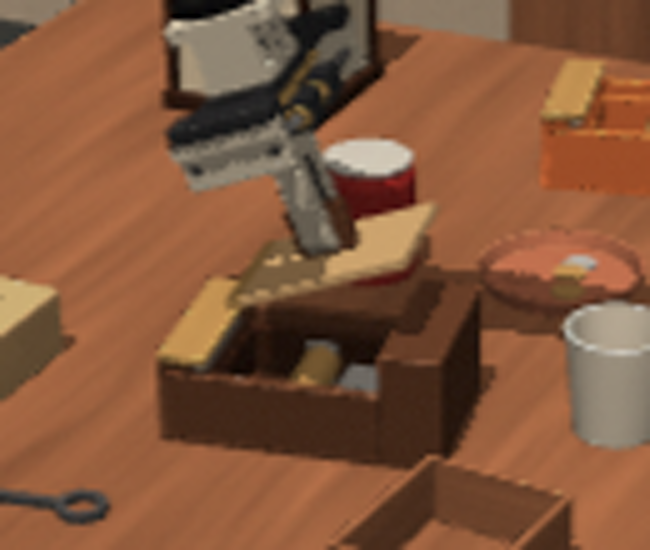

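View pics/top3.png

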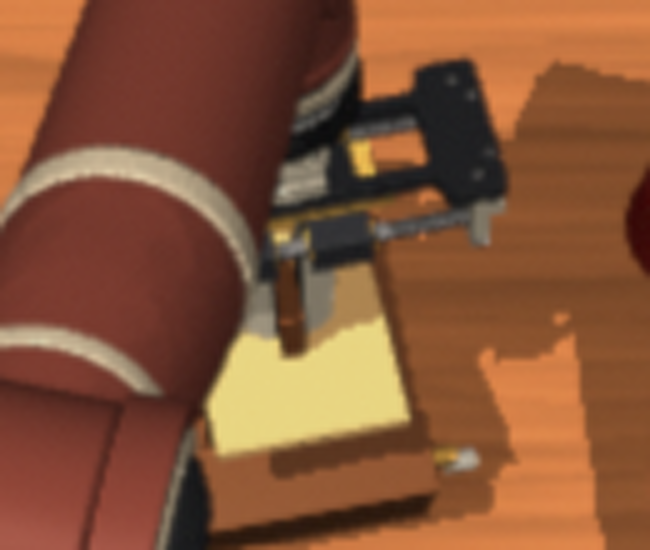

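The cover is tilted the right way with its hook edge low towards the lip. Next I'll centre it in y and descend beside the lip.

```bash
python3 -m creep '[[0.2,0.15,0.4,0,0,0.05,255],[0.2,0.12,0.5,0,0,0,255],[0.12,0,0.35,0,0,0,255],[0,0,0,0,0,0,255],[0,0,0,0,0,0,255]]'
python3 - <<'E'
from h import *
cover(-60,50,20)
s=robot.sense();q=R.from_quat(s['ee_rot'])
P=[s['tcp_pos']+q.apply(np.array(v)/1000) for v in ([-62.5,-45,4.7],[-62.5,45,4.7],[62.5,-45,4.7],[62.5,45,4.7])]
W=[casept(43,-58,80),casept(43,58,80),casept(-72,-58,64),casept(-72,58,64)]
for n in('side','top'):
    im=robot.get_image(n)[:,:,::-1]; x,y=(255,170) if n=='side' else (295,130)
    c=cv2.resize(im[y:y+85,x:x+100],None,fx=7,fy=7,interpolation=cv2.INTER_CUBIC)
    for pts,col in((P,(0,255,0)),(W,(255,0,0))):
        for a in (proj(n,pts)-[x,y]+.5)*7: cv2.circle(c,tuple(int(round(v)) for v in a),3,col,1)
    cv2.imwrite(f'pics/{n}4.png',c)
E
```

```text
time: 8.32
tcp_pos: [0.555, -0.1767, 0.0924]
ee_rot: [0.981, 0.095, -0.171, 0.015]
wrist_force: [0.3, -0.1, -0.7]
grip_width: 0.127
t 8.32 tcp [ 0.555  -0.1767  0.0924] yaw/tilt now [-11.1 -19.8   0.2] w 0.127 F [ 0.3 -0.1 -0.7]
shift [0.18 0.05 0.4 ] turn [-0.01 -0.04  0.06]
hook [-59.4  -1.5  61.2] far [ 58.2  -0.8 103.5] F case [-0.3  0.1 -0.7]
```

View pics/side4.png

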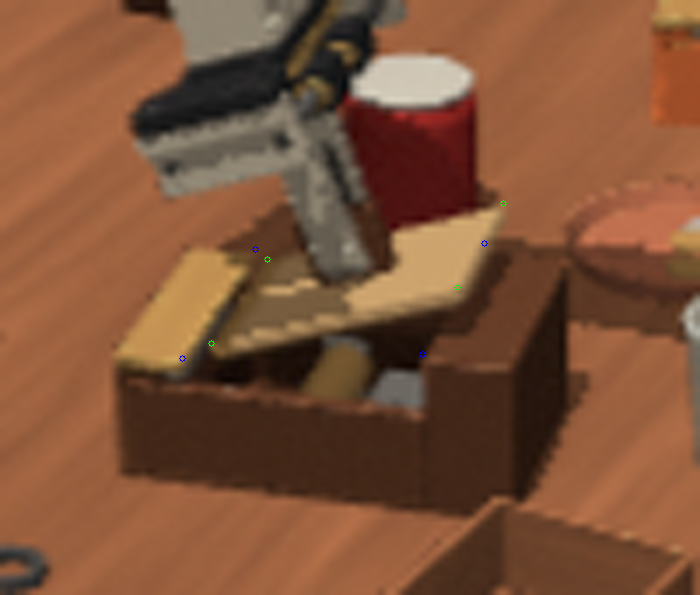

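View pics/top4.png

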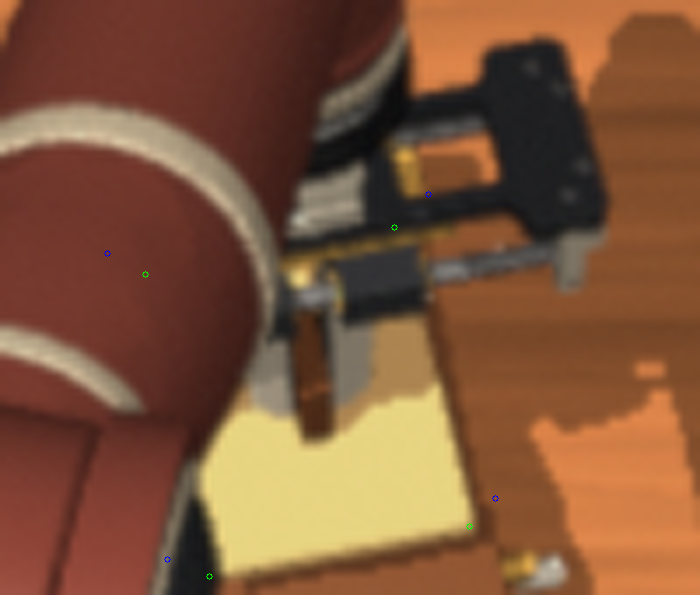

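Markers projected for the cover and the case deviate by the same small amount, so their relative lateral fit is good. Next is the slide under the lip.

```bash
python3 -m creep '[[0.1,0.03,0.25,0,0,0.05,255],[0.1,0.03,0.25,0,0,0,255],[0,0,0.1,0,0,0,255],[0,0,0,0,0,0,255],[0,0,0,0,0,0,255]]'
python3 -c "
from h import *
cover(-74,45,20)"
```

```text
time: 8.83
tcp_pos: [0.5558, -0.1773, 0.0764]
ee_rot: [0.981, 0.093, -0.17, 0.015]
wrist_force: [-0.3, -0.3, -0.1]
grip_width: 0.128
t 8.83 tcp [ 0.5558 -0.1773  0.0764] yaw/tilt now [-10.9 -19.6   0.1] w 0.128 F [-0.3 -0.3 -0.1]
shift [ 0.53  0.02 -0.19] turn [-0.02 -0.07  0.02]
hook [-60.2  -0.5  45.4] far [57.6 -0.3 87.3] F case [ 0.3  0.3 -0.1]
```

```bash
python3 -m creep '[[0.2,0,-0.07,0,0,0,255],[0.2,0,-0.07,0,-0.05,0,255],[0.13,0.02,-0.05,0,0,0,255],[0,0,0,0,0,0,255],[0,0,0,0,0,0,255]]'
python3 -c "
from h import *
cover(-80,44,20)"
```

```text
time: 9.25
tcp_pos: [0.5714, -0.1745, 0.0765]
ee_rot: [0.981, 0.093, -0.172, 0.015]
wrist_force: [-0.2, -0.0, -1.0]
grip_width: 0.122
t 9.25 tcp [ 0.5714 -0.1745  0.0765] yaw/tilt now [-10.9 -19.9   0.1] w 0.122 F [-0.2 -0.  -1. ]
shift [ 0.17  0.01 -0.02] turn [-0.02 -0.02  0.02]
hook [-75.8  -0.4  45.2] far [41.7 -0.2 87.8] F case [ 0.2 -0.  -1. ]
```

```bash
python3 -m creep '[[0.15,0,-0.04,0,0,0,255],[0.15,0,-0.04,0,0,0,255],[0.1,0,-0.03,0,0,0,255],[0,0,0,0,0,0,255],[0,0,0,0,0,0,255]]'
python3 -c "
from h import *
cover(-88,42,15)"
```

```text
time: 9.67
tcp_pos: [0.5754, -0.1737, 0.0767]
ee_rot: [0.979, 0.092, -0.181, 0.015]
wrist_force: [-3.1, 0.8, 0.9]
grip_width: 0.121
t 9.67 tcp [ 0.5754 -0.1737  0.0767] yaw/tilt now [-10.8 -20.9   0.3] w 0.121 F [-3.1  0.8  0.9]
shift [0.33 0.01 0.23] turn [-0.06  1.18 -0.01]
hook [-79.3  -0.3  44.4] far [37.5 -0.3 89. ] F case [ 2.9 -1.4  0.9]
```

Keeper contact: 2.9 N with the hook's upper corner at about -81. I'll push on while reducing the tilt.

```bash
python3 -m creep '[[0.2,0,0.05,0,0.2,0,255],[0.2,0,0.05,0,0.25,0,255],[0.15,0,0.05,0,0.3,0,255],[0.1,0,0.05,0,0.25,0,255],[0.05,0,0,0,0.1,0,255]]'
python3 -c "
from h import *
cover(-90,41,10)"
```

```text
time: 10.08
tcp_pos: [0.5804, -0.1727, 0.0681]
ee_rot: [0.985, 0.091, -0.143, 0.01]
wrist_force: [-3.1, -0.3, -1.6]
grip_width: 0.127
t 10.08 tcp [ 0.5804 -0.1727  0.0681] yaw/tilt now [-10.6 -16.5   0.4] w 0.127 F [-3.1 -0.3 -1.6]
shift [0.08 0.02 0.21] turn [-0.09  1.3  -0.04]
hook [-86.8  -0.3  40.1] far [33.  -0.6 75.6] F case [ 3.1 -0.3 -1.6]
```

```bash
python3 -m creep '[[0.1,0,0,0,0.3,0,255],[0.1,0,0.02,0,0.3,0,255],[0.1,0,0.05,0,0.3,0,255],[0.1,0,0.05,0,0.2,0,255],[0.05,0,0,0,0.1,0,255]]'
python3 - <<'E'
from h import *
cover(-90.5,40.5,3)
s=robot.sense();q=R.from_quat(s['ee_rot'])
P=[s['tcp_pos']+q.apply(np.array(v)/1000) for v in ([-62.5,-45,4.7],[-62.5,45,4.7],[62.5,-45,4.7],[62.5,45,4.7])]
for n in('side','top'):
    im=robot.get_image(n)[:,:,::-1]; x,y=(255,170) if n=='side' else (295,130)
    c=cv2.resize(im[y:y+85,x:x+100],None,fx=7,fy=7,interpolation=cv2.INTER_CUBIC)
    for a in (proj(n,P)-[x,y]+.5)*7: cv2.circle(c,tuple(int(round(v)) for v in a),3,(0,255,0),1)
    cv2.imwrite(f'pics/{n}5.png',c)
E
```

```text
time: 10.5
tcp_pos: [0.5784, -0.173, 0.0633]
ee_rot: [0.991, 0.091, -0.102, 0.004]
wrist_force: [-4.0, -0.2, -2.3]
grip_width: 0.126
t 10.5 tcp [ 0.5784 -0.173   0.0633] yaw/tilt now [-10.5 -11.7   0.6] w 0.126 F [-4.  -0.2 -2.3]
shift [0.1  0.02 0.34] turn [-0.12  1.74 -0.06]
hook [-86.9  -0.3  40.1] far [35.5 -0.8 65.5] F case [ 3.9 -0.6 -2.3]
```

View pics/side5.png

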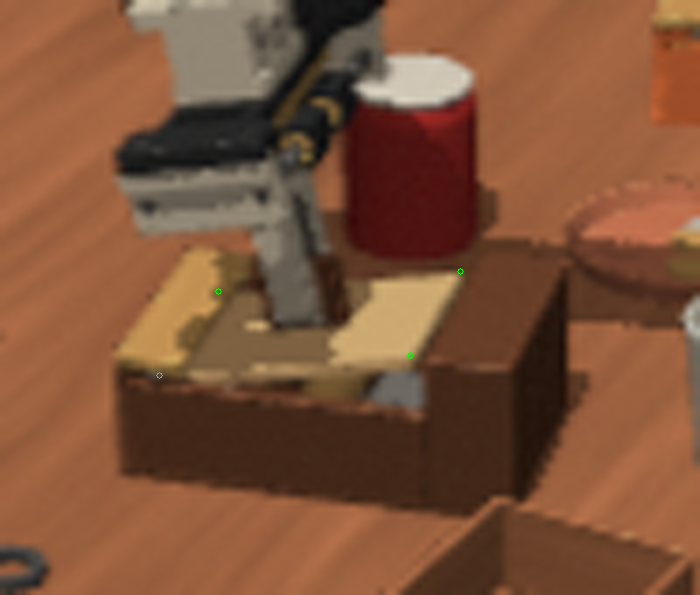

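View pics/top5.png

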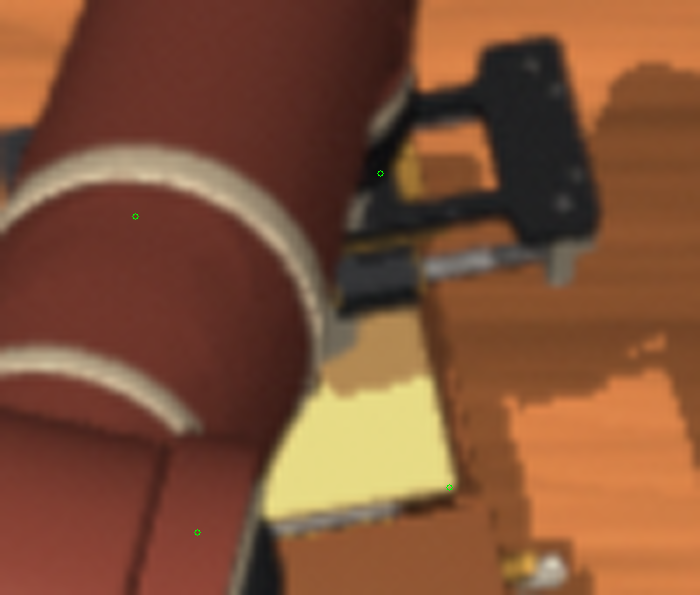

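The cover is under the lip with its far edge still above the catch, and the actual corners match the predictions to within a pixel or two. It needs about 4 mm more push.

```bash
python3 -m creep '[[0.2,0,-0.03,0,0.1,0,255],[0.2,0,-0.03,0,0.1,0,255],[0.2,0,-0.03,0,0.05,0,255],[0.15,0,0,0,0.1,0,255],[0.15,0,0,0,0.1,0,255]]'
python3 - <<'E'
from h import *
cover(-91,40.5,3)
E
```

```text
time: 11.02
tcp_pos: [0.5793, -0.1727, 0.0635]
ee_rot: [0.99, 0.089, -0.106, 0.002]
wrist_force: [-10.1, 0.3, 8.5]
grip_width: 0.128
t 11.02 tcp [ 0.5793 -0.1727  0.0635] yaw/tilt now [-10.4 -12.2   0.9] w 0.128 F [-10.1   0.3   8.5]
shift [0.09 0.03 0.35] turn [-0.19  1.84 -0.1 ]
hook [-87.6  -0.3  39.9] far [34.6 -1.1 66.3] F case [ 9.9 -2.1  8.5]
```

```bash
python3 -m creep '[[0.3,0,-0.12,0.05,0.15,0,255],[0.3,0,-0.09,0.05,0.15,0,255],[0.3,0,-0.08,0.05,0.15,0,255],[0.3,0,-0.06,0.05,0.15,0,255],[0.3,0,-0.06,0,0.15,0,255]]'
python3 - <<'E'
from h import *
cover(-91,40.5,3)
for n in('side','top'):
    im=robot.get_image(n)[:,:,::-1]; x,y=(255,185) if n=='side' else (315,170)
    c=cv2.resize(im[y:y+60,x:x+75],None,fx=9,fy=9,interpolation=cv2.INTER_CUBIC)
    cv2.imwrite(f'pics/{n}6.png',c)
E
```

```text
time: 11.43
tcp_pos: [0.5832, -0.172, 0.065]
ee_rot: [0.99, 0.086, -0.114, -0.012]
wrist_force: [-14.7, 1.4, 10.1]
grip_width: 0.127
t 11.43 tcp [ 0.5832 -0.172   0.065 ] yaw/tilt now [-10.2 -12.9   2.5] w 0.127 F [-14.7   1.4  10.1]
shift [-0.05  0.04  0.44] turn [-0.51  1.98 -0.15]
hook [-91.3  -0.4  40.6] far [30.5 -1.5 68.6] F case [14.2 -4.1 10.1]
```

View pics/side6.png

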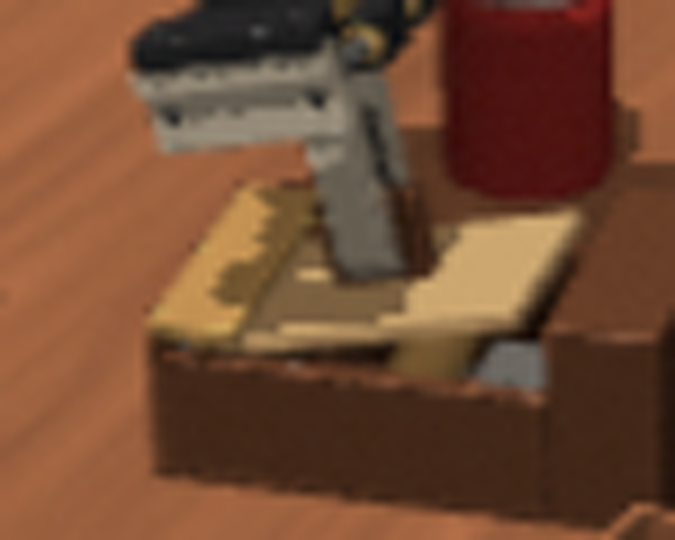

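View pics/top6.png

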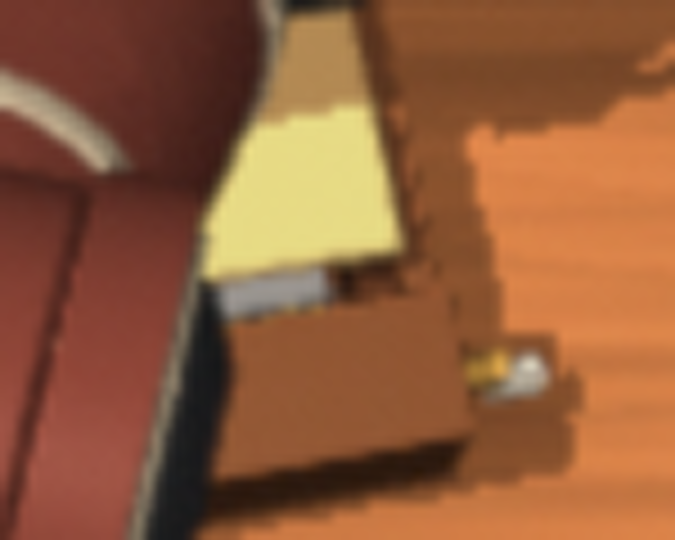

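The top view shows a clear gap between the far edge and the housing. The push is at about the stop: 14 N with the hook at -91. I'll swing the far edge down while holding pressure and take out the 2.5° roll.

```bash
python3 -m creep '[[0.2,0,0.05,-0.12,0.3,0,255],[0.18,0,0.08,-0.12,0.35,0,255],[0.16,0,0.1,-0.12,0.35,0,255],[0.16,0,0.1,-0.1,0.35,0,255],[0.16,0,0.1,-0.1,0.35,0,255]]'
python3 - <<'E'
from h import *
cover(-90.5,40.3,0)
E
```

```text
time: 11.95
tcp_pos: [0.5806, -0.1722, 0.0575]
ee_rot: [0.994, 0.088, -0.06, 0.006]
wrist_force: [-11.8, 0.2, 13.6]
grip_width: 0.125
t 11.95 tcp [ 0.5806 -0.1722  0.0575] yaw/tilt now [-10.1  -6.9  -0.1] w 0.125 F [-11.8   0.2  13.6]
shift [-0.05  0.03  0.27] turn [ 0.01  1.38 -0.14]
hook [-90.9   0.   39.4] far [33.2 -1.5 54.4] F case [11.5 -2.4 13.6]
```

```bash
python3 -m creep '[[0.16,0,0.03,0,0.3,-0.02,255],[0.15,0,0.04,0,0.35,-0.02,255],[0.15,0,0.05,0,0.35,0,255],[0.15,0,0.05,0,0.35,0,255],[0.15,0,0.05,0,0.3,0,255]]'
python3 - <<'E'
from h import *
cover(-90.5,40.3,0)
E
```

```text
time: 12.37
tcp_pos: [0.579, -0.1725, 0.0509]
ee_rot: [0.996, 0.089, -0.005, -0.001]
wrist_force: [-11.1, 0.9, 8.8]
grip_width: 0.121
t 12.37 tcp [ 0.579  -0.1725  0.0509] yaw/tilt now [-10.2  -0.5   0.2] w 0.121 F [-11.1   0.9   8.8]
shift [-0.02  0.03 -0.  ] turn [-0.03  0.11 -0.12]
hook [-91.   -0.1  39.6] far [34.  -1.4 40.8] F case [10.8 -2.9  8.8]
```

```bash
python3 -m creep '[[0.14,0,0.05,0,0.15,-0.02,255],[0.14,0,0.05,0,0.15,-0.02,255],[0.13,0,0.04,0,0.1,0,255],[0.13,0,0.04,0,0.05,0,255],[0.13,0,0.04,0,0.05,0,255]]'
python3 - <<'E'
from h import *
cover(-90.5,40.3,0)
for n in('side','top'):
    im=robot.get_image(n)[:,:,::-1]; x,y=(255,185) if n=='side' else (315,170)
    c=cv2.resize(im[y:y+60,x:x+75],None,fx=9,fy=9,interpolation=cv2.INTER_CUBIC)
    cv2.imwrite(f'pics/{n}7.png',c)
E
```

```text
time: 12.78
tcp_pos: [0.5793, -0.1724, 0.0506]
ee_rot: [0.996, 0.09, 0.002, -0.003]
wrist_force: [-11.1, 1.7, 10.9]
grip_width: 0.126
t 12.78 tcp [ 0.5793 -0.1724  0.0506] yaw/tilt now [-10.4   0.3   0.3] w 0.126 F [-11.1   1.7  10.9]
shift [-0.03  0.03 -0.02] turn [-0.07 -0.06 -0.09]
hook [-91.4  -0.4  40.2] far [33.6 -1.3 39.6] F case [10.5 -3.8 10.9]
```

View pics/side7.png

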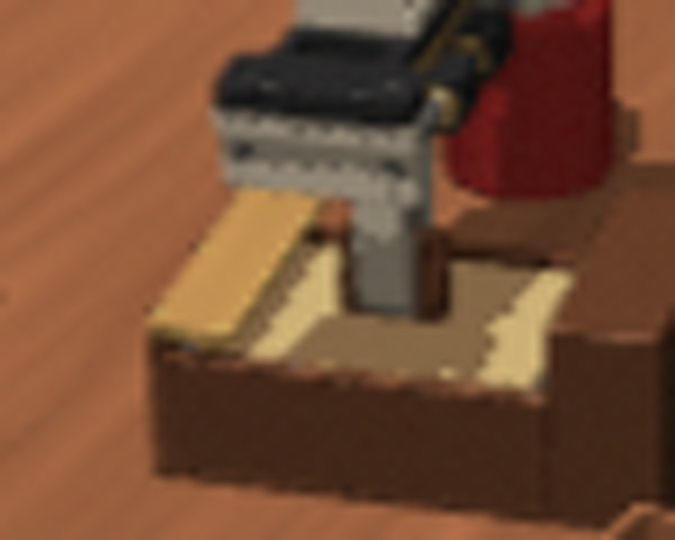

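View pics/top7.png

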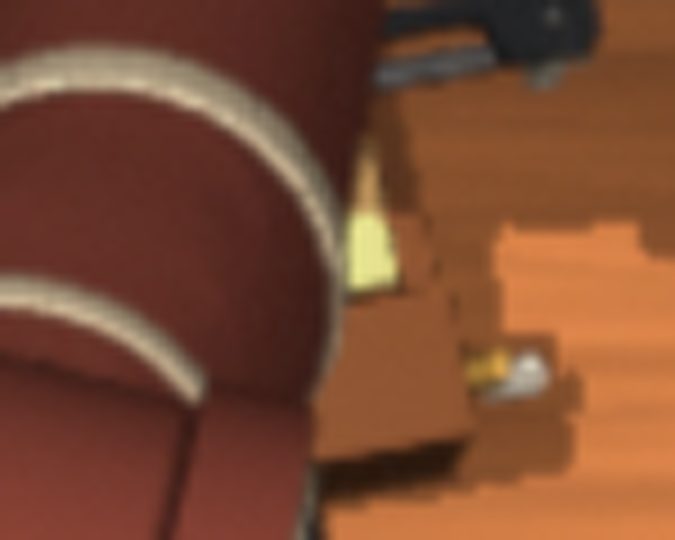

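The side view shows the cover flat between the walls with its far edge below the catch. I'll let go, opening only to about 45 mm so the fingers stay inside the walls.

```bash
python3 -m creep '[[0.05,0,0,0,0,0,130],[0,0,0,0,0,0,130],[0,0,0,0,0,0,130],[0,0,0,0,0,0,130],[0,0,0,0,0,0,130]]'
python3 - <<'E'
from h import *
cover(-90.5,40.3,0)
for n in('side',):
    im=robot.get_image(n)[:,:,::-1]; x,y=(255,185) if n=='side' else (315,170)
    c=cv2.resize(im[y:y+60,x:x+75],None,fx=9,fy=9,interpolation=cv2.INTER_CUBIC)
    cv2.imwrite(f'pics/{n}8.png',c)
E
```

```text
time: 13.3
tcp_pos: [0.5892, -0.1734, 0.0532]
ee_rot: [0.996, 0.09, 0.012, -0.001]
wrist_force: [-0.6, -0.6, -0.4]
grip_width: 0.437
t 13.3 tcp [ 0.5892 -0.1734  0.0532] yaw/tilt now [-10.4   1.4  -0.1] w 0.437 F [-0.6 -0.6 -0.4]
shift [-0.42 -0.08  0.08] turn [ 0.01 -0.28 -0.09]
hook [-101.1    2.6   44. ] far [23.9  1.6 40.9] F case [ 0.7  0.5 -0.4]
```

View pics/side8.png

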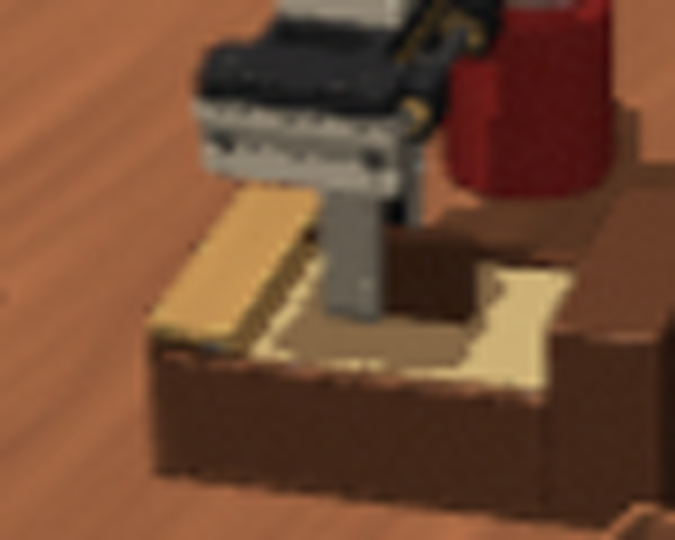

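The bar has moved towards the housing: the spring slid the cover. I'll retract upward.

```bash
python3 -m creep '[[-0.1,0,-0.3,0,0,0,130],[0,0,-0.6,0,0,0,130],[0,0,-0.8,0,0,0,130],[0,0,-1,0,0,0,130],[0,0,-1,0,0,0,130]]'
python3 -m creep '[[0,-0.3,-1,0,0,0,130],[0,-0.7,-1,0,0,0,130],[0,-1,-1,0,0,0,130],[0,-1,-1,0,0,0,130],[0,-1,-0.5,0,0,0,130]]'
python3 -m creep '[[-0.5,-1,0,0,0,0,130],[-0.5,-1,0,0,0,0,130],[-0.5,-1,0,0,0,0,130],[-0.5,-1,0,0,0,0,130],[-0.5,-1,0,0,0,0,130]]'
python3 -m creep '[[-0.3,-1,0,0,0,0,130],[-0.3,-1,0,0,0,0,130],[-0.3,-1,0,0,0,0,130],[-0.3,-0.6,0,0,0,0,130],[0,0,0,0,0,0,130]]'
python3 - <<'E'
from h import *
for n in('side','top'):
    im=robot.get_image(n)[:,:,::-1];cv2.imwrite(f'pics/{n}9f.png',im); x,y=(255,185) if n=='side' else (300,140)
    c=cv2.resize(im[y:y+(60 if n=='side' else 85),x:x+(75 if n=='side' else 85)],None,fx=(9 if n=='side' else 7),fy=(9 if n=='side' else 7),interpolation=cv2.INTER_CUBIC)
    cv2.imwrite(f'pics/{n}9.png',c)
E
```

```text
time: 13.77
tcp_pos: [0.5808, -0.1728, 0.1434]
ee_rot: [0.996, 0.091, 0.007, -0.003]
wrist_force: [0.1, -0.2, 0.2]
grip_width: 0.489
time: 14.18
tcp_pos: [0.5616, -0.0816, 0.2659]
ee_rot: [0.997, 0.083, 0.011, 0.001]
wrist_force: [0.5, 0.3, 0.6]
grip_width: 0.493
time: 14.6
tcp_pos: [0.4807, 0.0372, 0.2717]
ee_rot: [0.996, 0.083, 0.021, 0.001]
wrist_force: [-0.3, 0.2, -0.4]
grip_width: 0.491
time: 15.02
tcp_pos: [0.429, 0.1301, 0.2731]
ee_rot: [0.996, 0.088, 0.023, -0.0]
wrist_force: [0.2, -0.9, 0.3]
grip_width: 0.493
```

View pics/side9.png

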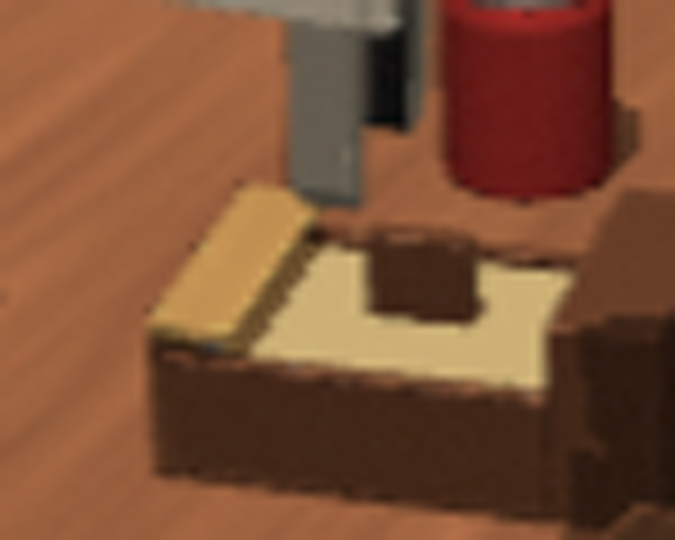

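View pics/top9.png

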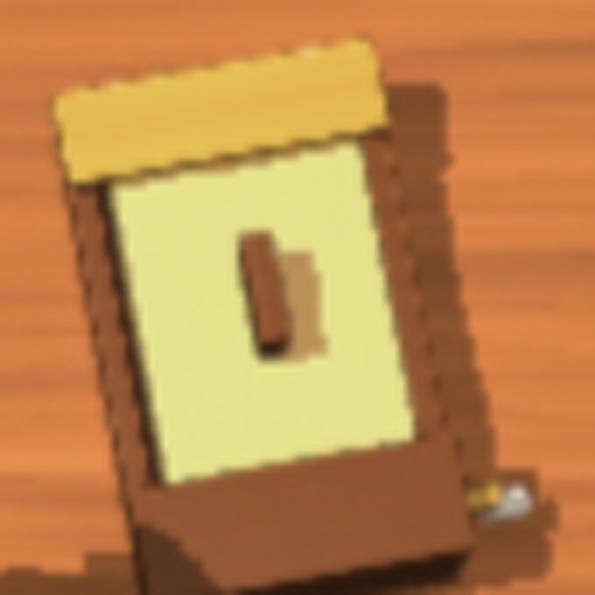

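View pics/top9f.png

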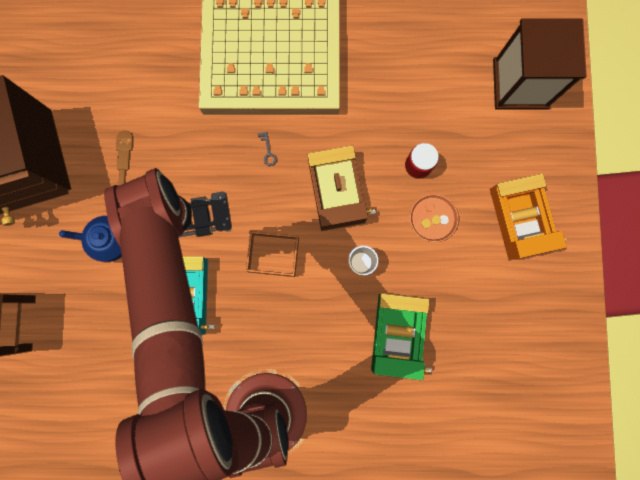

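In both views the cover lies level in the bay, from under the lip to the housing face, and everything else is in place. I'll check the bar's position numerically against the seat.

```bash
python3 - <<'E'
from h import *
B=[[-20,-6,80],[-20,6,80],[20,6,80],[20,-6,80]]
t=un([(240,235),(272,231),(288,343),(257,350)],300,140,7)
sB=[[-20,-6,80],[20,-6,80],[-20,-6,46],[20,-6,46]]
s=un([(368,240),(474,243),(370,312),(474,322)],255,185,9)
p,e,r=fit([('top',B,t),('side',sB,s)],[.57,-.175,0,np.radians(-169.2)])
d=R.from_euler('z',169.2,degrees=True).apply(p[:3]-CASE[0]-[0,0,-.0042])
print('bar in case mm',(d*1000).round(1),np.degrees(p[3]),e,'t',robot.sense()['time'])
E
```

```text
bar in case mm [-17.5   0.8   3.2] -170.77468448272086 0.3480270453435455 t 15.1167
```

```bash
python3 -m creep '[[0,0,0,0,0,0,130],[0,0,0,0,0,0,130],[0,0,0,0,0,0,130],[0,0,0,0,0,0,130],[0,0,0,0,0,0,130]]'; python3 -c "
from rig import robot
print(robot.sign_off())"
```

```text
time: 15.53
tcp_pos: [0.4346, 0.1208, 0.2733]
ee_rot: [0.997, 0.08, 0.025, 0.002]
wrist_force: [-0.0, -0.8, -0.2]
grip_width: 0.492
the job is handed in; nothing more can be done
None
```

The maple cover is back on the walnut music box, and I handed the job in at about 15.5 s. I tilted it about 20° and hooked the brass-shod edge under the lip. I then pushed it back until the wrist read about 14 N (about at the keeper's stop) and swung the far edge down past the catch. When I opened the fingers part-way, the spring slid the cover home under the catch. The arm then moved well clear.

**Last checks:**
- **Pictures:** both views show the cover lying level between the side walls, reaching from under the lip to the housing face. The other things looked unmoved, though the arm hid the teal box and parts of the teapot and shoehorn in the last top view.
- **Seat measurement:** the bar measured at x -17.5, y 0.8 mm in box axes, and about 3 mm high. It should be at -19.5, 0 and 0. I put the difference down to measuring error: the housing stops the cover going past -19.5, and the camera heights read about 4 mm low throughout.
- **Forces:** the largest wrist force I read was about 18 N.

The catch itself was too small to see, so "under the catch" rests on the low, flat far edge, the slide seen after letting go, and the cover ending up against the housing.

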